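Fit the felt bob to the glass-polishing spindle and hold it home

ROBOT

A 6-joint arm with a two-finger parallel gripper is mounted at the origin on the work surface. World frame = base frame: x ahead of the robot, y to its left, z up, the work surface at z = 0. Lengths are in m, angles in degrees, forces in N, time in s.
With the tool pointing down it reaches from about 0.15 to 0.775 m from the base axis. Payload 6.1 kg.
Tool frame: the origin (TCP) lies between the finger pads; the fingertips stand 11 mm ahead of it and the grasp point (between the pads) lies 8 mm behind it; z points along the fingers, y is the direction in which the jaws open and shut (so a half turn about z gives the same grasp; the last joint's range is limited). The gripper opens to 85 mm and grips with 20 to 120 N. Pads are 22 mm wide; open, the fingers measure 114 mm over their backs; the gripper's body (76 mm by 85 mm) begins 54 mm behind the grasp point. The pads swing forward as they close: fully open they stand 13 mm farther back than shut.
Start: joints at [-64.63, 7.208, -2.269, 80.523, 0, 90], TCP at [0.225, -0.474, 0.242] pointing down, gripper open.
Joint ranges: [-155.77, 155.77], [-54.66, 111.73], [-72.52, 77.12], [-102.08, 115.82], [-83.92, 84.16], [-180, 180]. Speed limits (degrees/s): [136.94, 136.94, 172.46, 180, 180, 180].

INTERFACE

Orientations are given as [roll, pitch, yaw] about the fixed x, y, z axes, in that order (R = Rz(yaw) Ry(pitch) Rx(roll)).
In Python, from station import ctrl gives the robot as it stands.
- The arm moves only by the shell command python3 -m handwheel 'ROWS' [FORCE]. ROWS is JSON, a list of rows, each a list of 7 numbers: the shift along the tool's x, y, z as a fraction of full scale, then the turn, a rotation vector about the tool's x, y, z as a fraction of full scale, then the opening, from -1 (shut) to 1 (fully open). A call has 1 to 20 rows; each row shifts and turns the pose as measured when the row begins, along the tool's axes as they then stand; what a row does not reach is not made up. Full scale, the value 1, is 0.2 m for a shift and 90 degrees for a turn. A row lasts 1/8 s, in which the tool goes at most 62.5 mm and 10.7 degrees, less where a joint would pass 70% of its speed; a pose out of reach is approached as far as the arm can. A call with a number of a shift or a turn outside -1 to 1 is refused whole. A call with a gripper value outside its range is refused whole. The fingers move at their own pace and stop on an object; FORCE is the grip in N (left out, the last holds). Time passes only in rows, so rows that do not move let the fingers close. It gives the time, the measured TCP pose, the force and the opening at its end, in the units of the state.
- ctrl.read_state(): the state, without advancing time (a new reading comes with each control period).
- ctrl.read_camera(name): name is "scene" or "top"; returns a dict with "pixels" (400x640x3 uint8, red, green, blue), "mtx" (3x3 intrinsics, pixels), "R" (3x3) and "t" (3): a world point X has camera coordinates R X + t. Camera axes: x right, y down, z forward; pixel columns grow to the right and rows downward; lengths in m; the calibration is good to about 2 mm. A picture is of the moment at which its call begins. There is no depth.
- ctrl.sign_off(): hands the job in, once; it reports no verdict.
The state is a dict: "t": time; "qpos": joint angles; "dq": joint speeds; "effort": joint torques, N m; "eef_pos": TCP position; "tool_rot": TCP orientation; "wrist_force": force on the tool from outside, world axes, zero at the start; "wrist_torque": the same for the moment, N m; "width": finger opening in m.
Only numpy, scipy, OpenCV 4.12 (cv2) and the standard library are available. Lean on these libraries where they do the work, as an engineer would, in place of code of your own. Each camera call takes 0.05 s, during which the arm holds its last target.

TASK

Fit the white felt polishing bob to the spindle: lift it by its felt head out of the wooden stand, put its shaft into the hub on the blue machine, turn it until the key slips into the keyway, and keep pushing against the ejector spring until its flange is fully home on the hub. Finish still gripping the bob and holding it pressed home, so that the clamp screw can be tightened. Push firmly but do not ram it, and leave the other two arbors, the bottle and the hex key as they are.

Things in the scene. Friction and masses are not known exactly. Their poses are not given: they have to be found in the camera images.
- felt_arbor: Arbor to fit, 0.2 to 0.4 kg, rigid, axis vertical (own z up). Origin: middle of its white felt head, on the axis. Head: plain cylinder 36 mm diameter, 24 mm below to 24 mm above the origin: grip here. Below it a steel flange and a keyed shaft. It hangs by its flange in one of the stand's three 32 mm holes (which one varies). Own +x points to the key's side, marked by a red line on the flange.
- felt_seat (a point): Centre of the underside of the felt arbor's steel flange, 32 mm below the arbor's origin, axes as the arbor's. The flange is 52 mm in diameter and 8 mm thick (24 to 32 mm below the origin), so it stands out 8 mm around the foot of the head.
- felt_shaft_end (a point): Lower end of the felt arbor's shaft, 78 mm below the arbor's origin: shaft 20 mm diameter, 46 mm long below the flange, the last 5 mm tapered to 14 mm diameter.
- felt_key (a point): Foot of the felt arbor's brass key, 64 mm below the arbor's origin, 12 mm off the axis to +x. The key is 6 mm wide, reaches 14.5 mm from the axis along the arbor's +x and runs from here up to the flange; the 14 mm of shaft below it are a plain pilot without key.
- hub: Steel spindle hub on the machine's top, locked: it neither turns nor moves. Origin: centre of its underside, 52 mm below its top face; z up. Outer diameter 56 mm, bore 22 mm open to the top. Keyway 8 mm wide, reaching 16 mm from the axis along the hub's own +x, over the full height, marked by a red line on top and rim. A key rubbing on the keyway's side adds friction: turn it to the middle.
- hub_face (a point): Centre of the bore at the hub's top face, 132 mm above the bench; x points to the keyway, z up. Home: the flange's underside lies on this face, arbor +x along this x. With the key off the keyway the arbor stops 32 mm short of home, key on the face. A spring ejector in the bore meets the shaft 10 mm before home, pushes up 6 N there, 10 N at home, and lifts the arbor if it is let go.
- stand: Wooden arbor stand, fixed, 70 x 290 mm, board top 64 mm above the bench; origin under its centre, own y along the row. Three holes at y = -95, 0, +95 mm.
- spindle_unit: Blue machine housing, fixed, 200 x 180 mm, top 80 mm above the bench, on which the hub stands centrally; origin under its centre.
- cork_arbor: steel arbor as the felt one, but with a brown cork head 36 mm diameter; leave it alone. Origin at the middle of its head
- diamond_arbor: steel arbor as the felt one, but with a dark grey diamond head 32 mm diameter; leave it alone. Origin at the middle of its head
- water_bottle: Clear water bottle with blue cap, 56 mm diameter, 130 mm tall, standing on the bench; origin under its centre. Leave it alone.
- hex_key: L-shaped hex key with orange grip, about 95 x 35 mm, lying on the bench, 13 mm high. Leave it alone.
There are look-alikes about, which are no part of the job. What is shaped like the felt_arbor but green is not meant.

How it is judged (in metres and radians):
On the way, in this order (a step that is already met when the one before it is completed fails the run):
1. the felt bob is lifted out of the stand (height (world z) of felt_arbor above 0.15 m and contact force between the fingers and felt_arbor above 2 N), for 0.1 s.
2. its shaft has entered the bore of the hub (horizontal distance between felt_arbor and hub_face below 0.004 m and z of felt_arbor in the frame of hub_face below 0.07 m), for 0.05 s.
At the end, for the whole second after the job is handed in: The felt arbor stands upright (within 0.06 rad) in the hub, its axis within 4 mm of the bore's, key in the keyway, flange no more than 2 mm above the hub's top face, at rest; the fingers still grip it (over 4 N) and hold it pressed down on the hub and its ejector (over 4 N) through the last second (z of felt_arbor in the frame of hub_face below 0.034 m and horizontal distance between felt_arbor and hub_face below 0.004 m and angle between felt_arbor's own z axis and vertical below 0.06 rad and angle between the x axis of felt_arbor and the x axis of hub, either way round below 0.2 rad and contact force between the fingers and felt_arbor above 4 N and contact force between felt_arbor and hub above 4 N and linear speed of felt_arbor below 0.02 m/s); the arm keeps its last pose, push and grip.
It fails at once if the arbor is rammed into the hub (over 150 N) (contact force between felt_arbor and hub above 150 N).
It fails at once if the cork arbor is disturbed (distance of cork_arbor from where it was at the start of the episode above 0.015 m or angle between cork_arbor's own z axis and vertical above 0.35 rad).
It fails at once if the diamond arbor is disturbed (distance of diamond_arbor from where it was at the start of the episode above 0.015 m or angle between diamond_arbor's own z axis and vertical above 0.35 rad).
It fails at once if the bottle is moved or tipped (distance of water_bottle from where it was at the start of the episode above 0.02 m or angle between water_bottle's own z axis and vertical above 0.35 rad).
It fails at once if the hex key is moved (distance of hex_key from where it was at the start of the episode above 0.02 m).
It also fails if it takes over 45 s, if anything falls off the work surface, if the arm or the gripper's body presses on something with over 40 N, if the wrist force passes 120 N, or if a joint passes its speed limit or range.

## Working session

There is one attempt and no reset: what is moved stays moved. The work goes in short steps, Python scripts to look and compute and a shell command to move; the robot and the scene stay as the last step left them, time stands still between calls to the robot, and variables do not carry over. Pictures are saved under pics/ and viewed, and the job is handed in when it is done.

```bash
mkdir -p pics; ls; python3 - <<'E'
from station import ctrl
import cv2
print(ctrl.read_state())
for n in ("scene","top"):
    c=ctrl.read_camera(n); cv2.imwrite(f"pics/{n}0.png",c["pixels"][:,:,::-1])
    print(n,c["mtx"],c["R"],c["t"])
E
```

```text
pics
{'t': 0.0, 'qpos': array([-6.46289655e+01,  7.24068177e+00, -2.32661410e+00,  8.05245641e+01,
       -6.65055469e-04,  9.00007052e+01]), 'dq': array([-0.06145571, -0.07461316,  0.13673423,  0.09922457,  0.01722502,
        0.02941882]), 'effort': array([-3.47926607e-05, -4.35913897e+01,  3.52923131e+01,  1.73842121e-02,
       -9.81119433e-05, -9.00994053e-06]), 'eef_pos': array([ 0.22477722, -0.47400572,  0.24153218]), 'tool_rot': array([-1.79908140e+02,  6.66185302e-04,  2.53703303e+01]), 'wrist_force': array([ 0.20754825, -0.27508042, -0.32850524]), 'wrist_torque': array([-0.00762149,  0.01829775,  0.01970818]), 'width': 0.08539016315429705}
scene [[379.72024245   0.         317.87370351]
 [  0.         379.72024245 195.89680326]
 [  0.           0.           1.        ]] [[-3.44212013e-01  9.38891876e-01  3.68031908e-04]
 [ 6.86442684e-01  2.51927700e-01 -6.82150186e-01]
 [-6.40557985e-01 -2.34551656e-01 -7.31212000e-01]] [ 0.17845769 -0.32165497  1.26629765]
top [[420.07139977   0.         320.67885651]
 [  0.         420.07139977 197.86021754]
 [  0.           0.           1.        ]] [[-1.31959632e-02 -9.99911194e-01 -1.86320783e-03]
 [-9.81963791e-01  1.33105410e-02 -1.88599952e-01]
 [ 1.88608004e-01 -6.59155410e-04 -9.82052232e-01]] [0.01108642 0.56885631 0.85882097]
```

View pics/scene0.png

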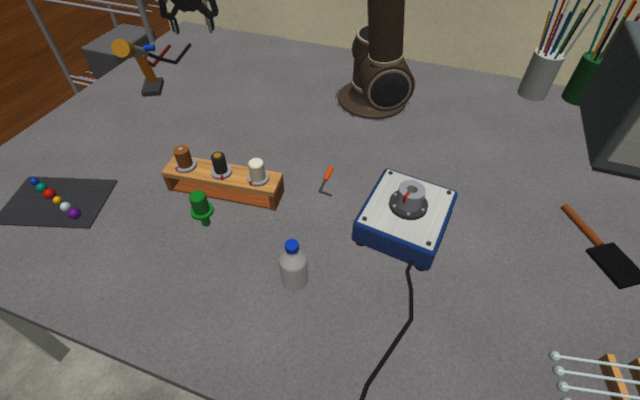

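View pics/top0.png

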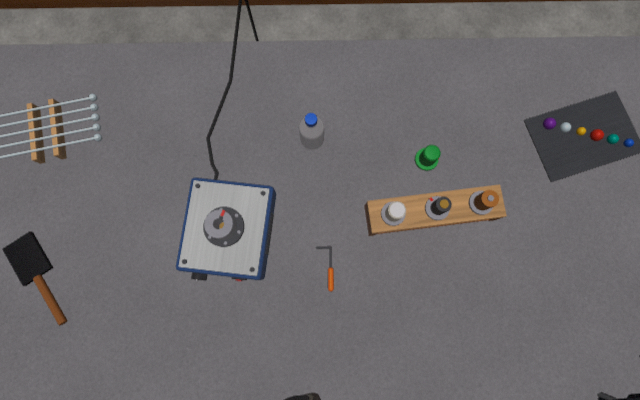

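The scene shows four arbor shapes:
- Cork: scene (183,155), top (487,200).
- Dark diamond: scene (220,163), top (442,206).
- White: scene (257,170), top (396,212).
- Green look-alike, on the bench: scene (200,205), top (430,155).

The white one matches the felt bob. It sits in the end hole nearest the machine. The hub is at scene (408,198), top (222,223). I'll confirm this in enlarged crops.

```bash
python3 - <<'E'
import cv2,numpy as np
s=cv2.imread("pics/scene0.png");t=cv2.imread("pics/top0.png")
def crop(i,x,y,w,h):return cv2.resize(i[y:y+h,x:x+w],(390,290),interpolation=cv2.INTER_CUBIC)
a=np.vstack([np.hstack([crop(s,230,150,60,45),crop(t,366,190,60,45)]),np.hstack([crop(s,378,176,60,45),crop(t,193,200,60,45)])])
cv2.imwrite("pics/crop0.png",a)
E
```

```text
(no output)
```

View pics/crop0.png

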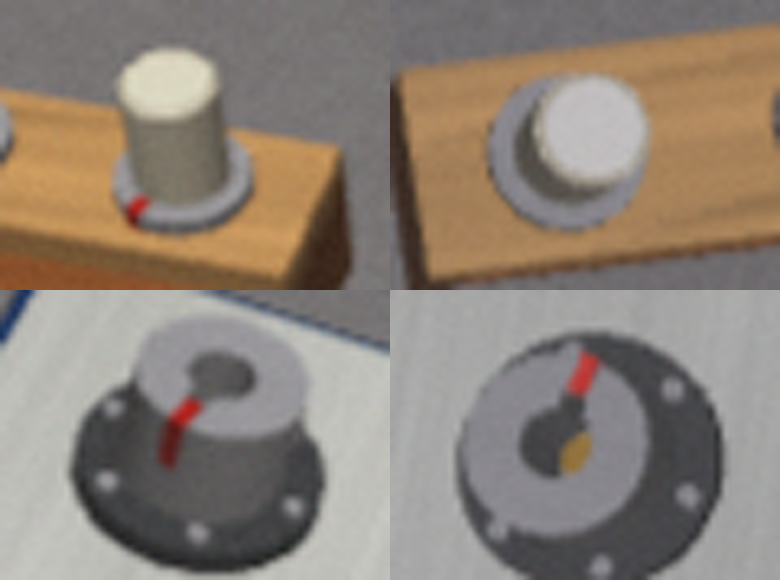

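```bash
cat > h.py <<'E'
import numpy as np,cv2
from station import ctrl
def ray(c,u,v,z):
    K,R,t=c["mtx"],c["R"],c["t"]
    d=R.T@np.linalg.inv(K)@np.array([u,v,1.]); o=-R.T@t
    return o+d*(z-o[2])/d[2]
def proj(c,X):
    p=c["mtx"]@(c["R"]@np.asarray(X,float)+c["t"]); return p[:2]/p[2]
def blob(mask,near):
    n,l,s,ce=cv2.connectedComponentsWithStats(mask.astype(np.uint8))
    k=[i for i in range(1,n) if s[i,4]>3]
    i=min(k,key=lambda i:np.hypot(*(ce[i]-near)))
    return l==i,ce[i],s[i]
E
python3 - <<'E'
from h import *
for n,f,h,thr in (("scene",(257,163),(408,190),None),("top",(398,210),(220,223),None)):
    c=ctrl.read_camera(n); im=c["pixels"].astype(int); print(n,"cam",(-c["R"].T@c["t"]).round(3))
    hsv=cv2.cvtColor(c["pixels"],cv2.COLOR_RGB2HSV); mn=im.min(2)
    for q in (f,h): print(im[q[1],q[0]])
    red=(im[:,:,0]>130)&(im[:,:,1]<90)&(im[:,:,2]<90)
    for q in (f,h):
        r,ce,s=blob(red,q); print(" red",ce.round(1),s)
    x,y=f; print(mn[y-14:y+22:2,x-18:x+20:2])
    x,y=h; print(mn[y-24:y+28:2,x-28:x+28:2])
E
```

```text
scene cam [1.093 0.21  0.706]
[218 215 192]
[98 97 98]
 red [250.8 181.4] [250 181   3   2   5]
 red [406.2 194.4] [404 193   5   4  13]
[[111 114 118 116 113 114 119 117 117 117 114 114 113 116 111 115 115 119
  119]
 [116 115 117 114 114 112 116 118 117 116 115 114 113 112 110 114 114 114
  117]
 [113 114 116 116 119 116 111 114 115 114 113 113 109 113 113 115 114 115
  115]
 [114 115 113 113 114 117 114 114 114 116 114 112 117 112 112 116 117 117
  117]
 [114 116 115 116 115 117 112 122 140 136 120 112 112 114 114 117 119 114
  114]
 [110 115 115 116 113 114 166 192 190 191 185 151 117 115 115 114 114 111
  115]
 [114 115 116 118 118 173 192 191 191 190 192 190 128 112 114 117 114 117
  114]
 [114 112 112 115 123 181 194 191 193 192 195 181 127 116 119 115 116 114
  117]
 [106 105 109 113 109 156 187 195 193 195 181 152  83 119 119 119 116 116
  118]
 [ 83  91  92  90  92 101 157 174 182 172 138  92  74 121 119 121 118 115
  116]
 [ 83  85  81  81  86  88 100 101 101 100  97  87  76 106 117 114 114 118
  119]
 [ 94  90  90  89  90  89  95 102 105 100  97  89  77 118  95  92  95 10
[... 7478 characters left out ...]
171 166 169 166 167 167 165 161  80  77  69  71  70  71  74  73  72  71
   72  72  69  70  68  58 147 165 159 161]
 [171 169 165 166 170 166 167 166 153  79  70  70  72  69  71  69  88  97
   73  71  72  73  57 137 166 160 160 162]
 [169 167 167 165 170 169 168 164 166 153  98  74  73  72  71  72 127 126
   70  70  64  84 151 161 164 162 160 162]
 [170 167 166 169 172 164 170 166 165 167 168 151 120  71  73  72  76  70
   64  87 141 167 164 163 164 161 162 161]
 [167 170 163 167 170 169 168 164 166 166 165 168 166 164 155 141 134 144
  163 159 163 164 161 164 162 161 160 163]
 [167 167 166 167 171 168 170 163 167 168 168 167 166 166 167 164 156 163
  162 157 165 165 160 162 161 160 160 161]]
```

```bash
cat > meas.py <<'E'
from h import *
def circ(c,mask,z):
    cs,_=cv2.findContours(mask.astype(np.uint8),cv2.RETR_EXTERNAL,cv2.CHAIN_APPROX_NONE)
    k=cv2.convexHull(max(cs,key=cv2.contourArea))[:,0]
    P=np.array([ray(c,*p,z)[:2] for p in k])
    (x,y),r=cv2.minEnclosingCircle((P*1000).astype(np.float32))
    A=np.c_[2*P,np.ones(len(P))]; s=np.linalg.lstsq(A,(P**2).sum(1),rcond=None)[0]
    return s[:2], np.sqrt(s[2]+s[0]**2+s[1]**2),(x/1000,y/1000,r)
E
python3 - <<'E'
from meas import *
K=np.ones((3,3),np.uint8)
for n,f,h,lo,hi in (("scene",(257,163),(398,190),140,156),("top",(398,210),(210,223),126,145)):
    c=ctrl.read_camera(n); im=c["pixels"].astype(int); mn=im.min(2)
    m,ce,s=blob(mn>(146 if n=="scene" else 150),f) if n=="scene" else blob(mn>155,f)
    print(n,"felt",s,ce.round(1),"c->",ray(c,*ce,.12)[:2].round(4),circ(c,m,.12))
    m=((mn>lo)&(mn<hi)).astype(np.uint8); m=cv2.morphologyEx(m,cv2.MORPH_OPEN,K)
    m,ce,s=blob(m,(408,190) if n=="scene" else (217,222)); print("hub",s,ce.round(1),circ(c,m,.132))
    red=(im[:,:,0]>130)&(im[:,:,1]<90)&(im[:,:,2]<90)
    m,ce,s=blob(red,(408,190) if n=="scene" else (220,223)); print("hubred",ce,ray(c,*ce,.132))
    v,u=np.nonzero(m);print(list(zip(u,v)))
    if n=="scene":
        m=(im[:,:,0]>im[:,:,1]+45)&(im[:,:,1]<95);v,u=np.nonzero(m[174:190,240:275])
        print([(a+240,b+174,im[b+174,a+240].tolist()) for a,b in zip(u,v)])
E
```

```text
scene felt [249 158  14  10 120] [255.3 162.5] c-> [ 0.5304 -0.1489] (array([ 0.53033235, -0.149489  ]), np.float64(0.01704049441511739), (0.5306593017578125, -0.14975289916992188, 17.68096351623535))
hub [400 181  25  17 229] [412.3 188.7] (array([0.50319169, 0.20468593]), np.float64(0.025759172541633134), (0.5031583862304687, 0.205054931640625, 27.083759307861328))
hubred [406.15384615 194.38461538] [0.52292943 0.19687028 0.132     ]
[(np.int64(406), np.int64(193)), (np.int64(407), np.int64(193)), (np.int64(408), np.int64(193)), (np.int64(405), np.int64(194)), (np.int64(406), np.int64(194)), (np.int64(407), np.int64(194)), (np.int64(408), np.int64(194)), (np.int64(404), np.int64(195)), (np.int64(405), np.int64(195)), (np.int64(406), np.int64(195)), (np.int64(407), np.int64(195)), (np.int64(405), np.int64(196)), (np.int64(406), np.int64(196))]
[(np.int64(252), np.int64(180), [138, 88, 79]), (np.int64(250), np.int64(181), [170, 84, 83]), (np.int64(251), np.int64(181), [174, 47, 43]), (np.int64(252), np.int64(181), [161, 69, 66]), (np.int64(249), np.int64(182), [123, 69, 63]), (np.int
[... 559 characters left out ...]
(0.026916662829997825), (0.5054762573242187, 0.20653047180175782, 27.48940086364746))
hubred [222.47058824 212.35294118] [0.52752016 0.19760417 0.132     ]
[(np.int64(222), np.int64(210)), (np.int64(223), np.int64(210)), (np.int64(224), np.int64(210)), (np.int64(222), np.int64(211)), (np.int64(223), np.int64(211)), (np.int64(224), np.int64(211)), (np.int64(222), np.int64(212)), (np.int64(223), np.int64(212)), (np.int64(224), np.int64(212)), (np.int64(221), np.int64(213)), (np.int64(222), np.int64(213)), (np.int64(223), np.int64(213)), (np.int64(221), np.int64(214)), (np.int64(222), np.int64(214)), (np.int64(223), np.int64(214)), (np.int64(221), np.int64(215)), (np.int64(222), np.int64(215))]
```

```bash
python3 - <<'E'
from meas import *
c=ctrl.read_camera("scene");f=np.array([.5305,-.149])
for p in ((251,181.7),(251.2,181.2),(250.7,182)):
    X=ray(c,*p,.072)[:2]-f; print(X,np.hypot(*X),np.degrees(np.arctan2(X[1],X[0])))
# other stand heads for row direction + neighbour marks
c=ctrl.read_camera("top")
for n,p,z in (("dia",(443,204),.12),("cork",(489,199),.12),("cap",(311,119),.13),("bottle",(312,145),0),("hexL",(318,247),.0),("hexR",(331,290),.013),("green",(430,155),.07)): print(n,ray(c,*p,z)[:2].round(3))
# hub bore via dark pixels
for n,h in (("scene",(410,188)),("top",(216,222))):
    c=ctrl.read_camera(n); im=c["pixels"]; g=cv2.resize(im[h[1]-22:h[1]+28,h[0]-32:h[0]+32],None,fx=12,fy=12,interpolation=cv2.INTER_CUBIC)
    cv2.imwrite(f"pics/hub_{n}.png",g[:,:,::-1])
E
```

```text
[ 0.01846047 -0.00846325] 0.02030801359989124 -24.629222258047175
[ 0.01678982 -0.00878572] 0.01894959281629246 -27.622000446654717
[ 0.01960751 -0.00866986] 0.021438771223573485 -23.85359093615034
dia [ 0.54  -0.242]
cork [ 0.549 -0.335]
cap [0.72  0.021]
bottle [0.707 0.022]
hexL [0.467 0.011]
hexR [ 0.372 -0.016]
green [ 0.658 -0.236]
```

View pics/hub_scene.png

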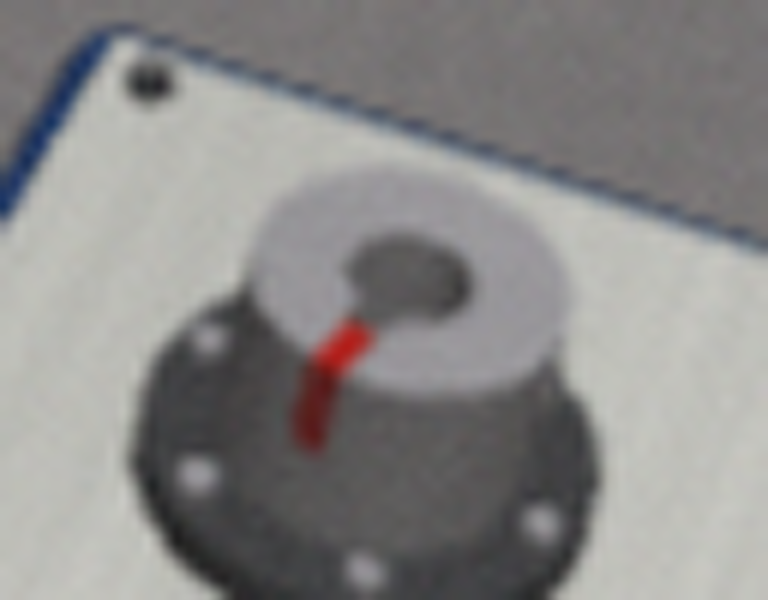

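View pics/hub_top.png

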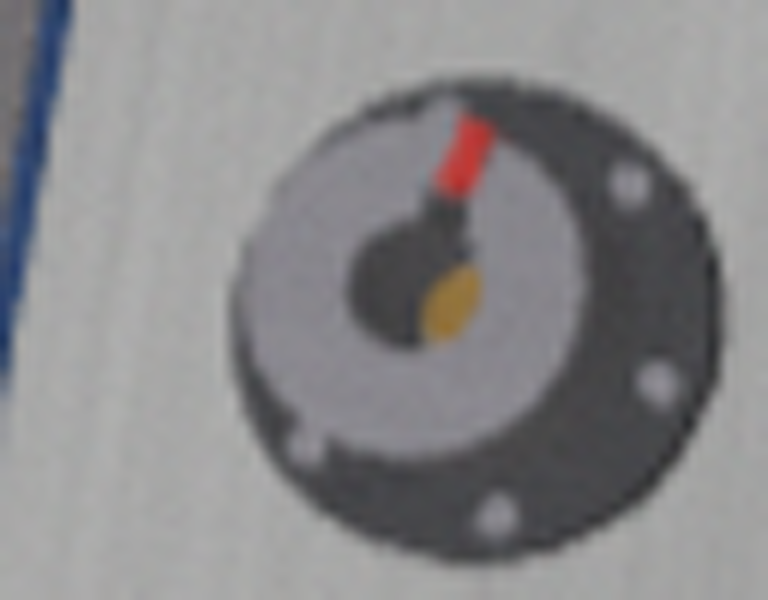

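White bob confirmed as the target: cream head, steel flange, and a red mark at about (251,182) in the scene view. Its axis is near (0.5305, -0.149) and its yaw about -25°. The hub is near (0.505, 0.206) with its keyway at about -22°. I'll square the tool to yaw 0, then move over the bob.

```bash
python3 -m handwheel '[[0,0,0,0,0,0.1,0.4],[0,0,0,0,0,0.1,0.4],[0,0,0,0,0,0.08,0.4],[0,0,0,0,0,0,0.4]]' 40; python3 -m handwheel '[[0.18,-0.2,0,0,0,0,0.4],[0.18,-0.2,0,0,0,0,0.4],[0.18,-0.2,0,0,0,0,0.4],[0.18,-0.2,0,0,0,0,0.4],[0.18,-0.2,0,0,0,0,0.4],[0.18,-0.2,0,0,0,0,0.4],[0,0,0,0,0,0,0.4]]'
```

```text
t: 1.0
eef_pos: [0.2249, -0.4743, 0.2423]
tool_rot: [180.0, -0.0, -0.5]
wrist_force: [0.4, -0.4, -0.2]
width: 0.0597
t: 1.88
eef_pos: [0.4484, -0.2293, 0.2421]
tool_rot: [179.9, -0.1, 0.3]
wrist_force: [0.5, 0.5, -0.3]
width: 0.0599
```

```bash
python3 - <<'E'
from h import *
c=ctrl.read_camera("scene"); print("scene",ray(c,411.7,189.0,.132)); 
print(ray(c,378+410/12-.5,166+278/12-.5,.132))
c=ctrl.read_camera("top"); print(ray(c,218.1,223.4,.132),ray(c,184+415/12-.5,200+287/12-.5,.132))
E
```

```text
scene [0.50344957 0.20479199 0.132     ]
[0.50249985 0.2045444  0.132     ]
[0.50569292 0.20550694 0.132     ] [0.50566041 0.20553858 0.132     ]
```

```bash
python3 -m handwheel '[[0.15,-0.15,0,0,0,0,0.4],[0.15,-0.15,0,0,0,0,0.4],[0.11,-0.1,0,0,0,0,0.4],[0,0,0.15,0,0,0,0.4],[0,0,0.1,0,0,0,0.4],[0,0,0,0,0,0,0.4]]'
```

```text
t: 2.72
eef_pos: [0.5276, -0.1576, 0.1919]
tool_rot: [179.7, -0.1, -0.3]
wrist_force: [-1.1, -0.8, -0.2]
width: 0.0597
```

```bash
python3 -m handwheel '[[0.015,-0.043,0,0,0,0,0.4],[0,0,0,0,0,0,0.4],[0,0,0.12,0,0,0,0.4],[0,0,0.12,0,0,0,0.4],[0,0,0,0,0,0,0.4]]'; python3 - <<'E'
from h import *
a=ctrl.read_camera("scene")["pixels"][110:220,200:340,::-1];b=ctrl.read_camera("top")["pixels"][150:260,330:470,::-1]
cv2.imwrite("pics/p1.png",np.vstack([cv2.resize(i,(380,298),interpolation=cv2.INTER_CUBIC) for i in (a,b)]))
E
```

```text
t: 3.35
eef_pos: [0.5324, -0.1511, 0.1481]
tool_rot: [179.6, -0.5, -0.4]
wrist_force: [-0.9, -0.0, 0.1]
width: 0.06
```

View pics/p1.png

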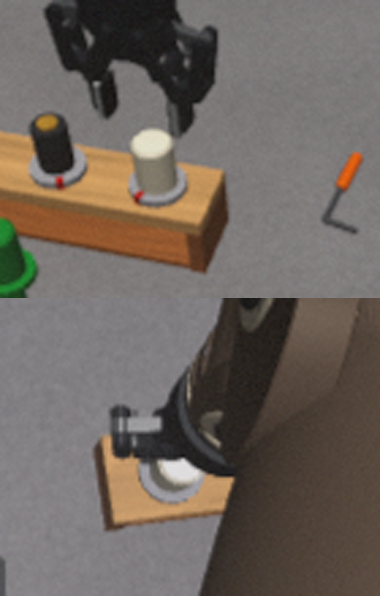

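```bash
python3 -m handwheel '[[-0.01,-0.01,0.13,0,0.005,0,0.4],[0,0,0.12,0,0,0,0.4],[0,0,0,0,0,0,0.4]]'
```

```text
t: 3.82
eef_pos: [0.5353, -0.1506, 0.1042]
tool_rot: [179.4, -1.6, -0.4]
wrist_force: [0.5, 0.3, 0.4]
width: 0.06
```

```bash
python3 -m handwheel '[[-0.024,-0.005,0.0,0.006,-0.018,0,0.4],[0,0,0,0,0,0,0.4]]';  python3 -m handwheel '[[0,0,0.045,0,0,0,0.4],[0,0,0,0,0,0,0.4]]'
```

```text
t: 4.08
eef_pos: [0.5316, -0.1499, 0.1073]
tool_rot: [180.0, -0.1, -0.4]
wrist_force: [0.5, 0.2, -0.5]
width: 0.0597
t: 4.32
eef_pos: [0.5325, -0.1502, 0.0988]
tool_rot: [179.9, -0.2, -0.4]
wrist_force: [-0.2, 0.9, -0.4]
width: 0.0599
```

```bash
python3 -m handwheel '[[-0.01,0,0.02,0,0,0,0.4],[0,0,0,0,0,0,-1],[0,0,0,0,0,0,-1],[0,0,0,0,0,0,-1],[0,0,0,0,0,0,-1],[0,0,0,0,0,0,-1],[0,0,0,0,0,0,-1]]' 80
```

```text
t: 5.2
eef_pos: [0.5304, -0.15, 0.095]
tool_rot: [179.9, -0.2, -0.4]
wrist_force: [-0.9, -0.2, 0.6]
width: 0.0339
```

```bash
python3 -m handwheel '[[0,0,-0.1,0,0,0,-1],[0,0,-0.15,0,0,0,-1],[0,0,-0.15,0,0,0,-1],[0,0,-0.15,0,0,0,-1],[0,0,-0.15,0,0,0,-1],[0,0,-0.1,0,0,0,-1],[0,0,0,0,0,0,-1]]'; python3 - <<'E'
from h import *
a=ctrl.read_camera("scene")["pixels"][60:200,180:340,::-1]
cv2.imwrite("pics/p2.png",cv2.resize(a,(640,560),interpolation=cv2.INTER_CUBIC))
E
```

```text
t: 6.08
eef_pos: [0.5273, -0.1495, 0.2539]
tool_rot: [-180.0, 0.4, -0.4]
wrist_force: [-0.6, 0.1, -3.4]
width: 0.0341
```

View pics/p2.png

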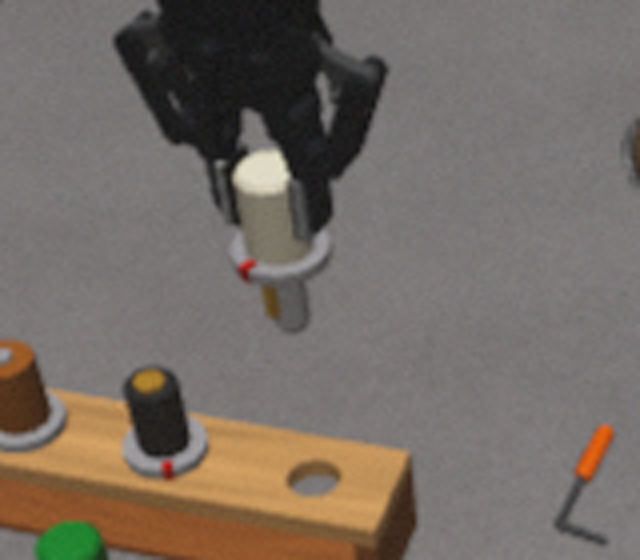

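Bob lifted: its head is near full-frame (246,103), the hole is empty, and the key and red mark face down-left. Now moving across to the hub.

```bash
python3 -m handwheel '[[0,-0.1,0,0,0,0,-1],[-0.02,-0.2,0,0,0,0,-1],[-0.02,-0.22,0,0,0,0,-1],[-0.02,-0.22,0,0,0,0,-1],[-0.02,-0.22,0,0,0,0,-1],[-0.02,-0.22,0,0,0,0,-1],[-0.01,-0.2,0,0,0,0,-1],[0,-0.2,0,0,0,0,-1],[0,-0.1,0,0,0,0,-1],[0,0,0,0,0,0,-1],[0,0,0,0,0,0,-1]]'; python3 - <<'E'
from h import *
a=ctrl.read_camera("scene")["pixels"][70:240,330:490,::-1]
cv2.imwrite("pics/p3.png",cv2.resize(a,None,fx=3.5,fy=3.5,interpolation=cv2.INTER_CUBIC))
b=ctrl.read_camera("top")["pixels"][150:290,140:300,::-1]
cv2.imwrite("pics/p3t.png",cv2.resize(b,None,fx=4,fy=4,interpolation=cv2.INTER_CUBIC))
E
```

```text
t: 7.5
eef_pos: [0.4995, 0.0969, 0.2523]
tool_rot: [-175.0, 1.3, 8.2]
wrist_force: [0.4, 0.1, -3.0]
width: 0.0339
```

View pics/p3.png

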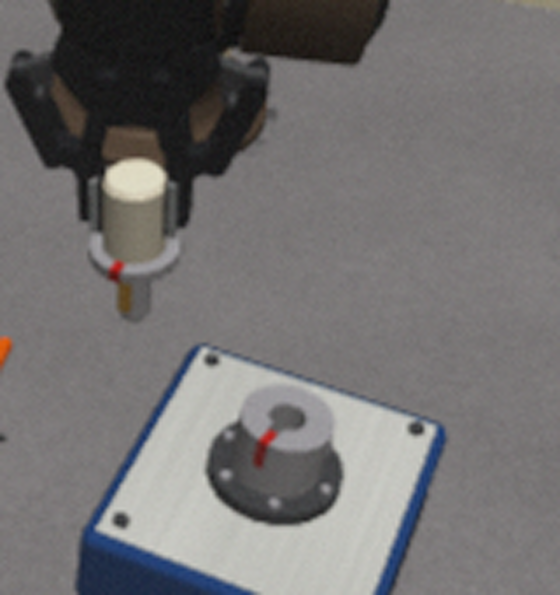

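View pics/p3t.png

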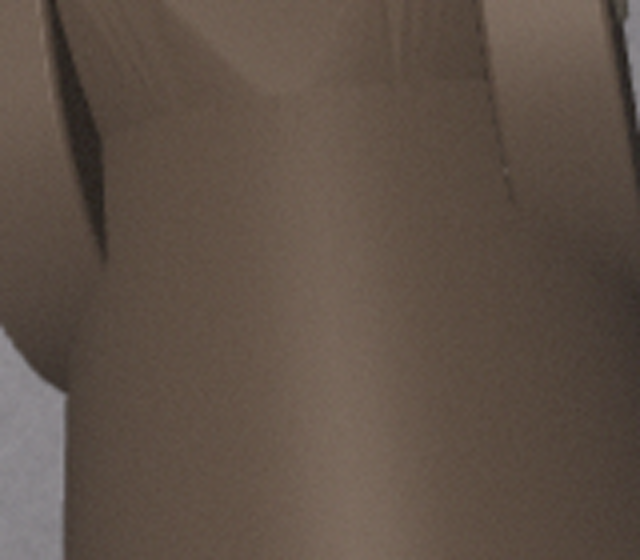

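The scene view shows the bob held upright, left of the hub: head near (368,121), shaft end near (368,160), hub bore near (412,189). The arm hides the hub in the top view. Fast rows tilted the tool, so I'll level it and go slower.

```bash
python3 -m handwheel '[[0,0,0,-0.055,0.014,0.06,-1],[0,0,0,0,0,0,-1]]'; python3 -m handwheel '[[0.0,-0.1,0,0,0,0,-1],[0,-0.1,0,0,0,0,-1],[0,-0.1,0,0,0,0,-1],[0,-0.1,0,0,0,0,-1],[0,-0.08,0,0,0,0,-1],[0,0,0,0,0,0,-1]]'
```

```text
t: 7.85
eef_pos: [0.5035, 0.0579, 0.252]
tool_rot: [-178.4, 0.4, 5.7]
wrist_force: [0.6, 0.7, -3.6]
width: 0.0342
t: 8.6
eef_pos: [0.4975, 0.1091, 0.2566]
tool_rot: [-175.9, 0.4, 10.1]
wrist_force: [0.0, 0.4, -3.0]
width: 0.0343
```

```bash
python3 -c "
from station import ctrl
s=ctrl.read_state()
for k in s: print(k,s[k])"; python3 -m handwheel '[[0,0,0,0,0,0,-1]]'; python3 -m handwheel '[[0,0,0,0,0,0,-1]]'; python3 -m handwheel '[[0,-0.05,0,0,0,0,-1]]';python3 -m handwheel '[[0,0,0,0,0,0,-1]]'; python3 -c "
from station import ctrl
s=ctrl.read_state()
for k in s: print(k,s[k])"
```

```text
t 8.6
qpos [ 10.09351679   5.838418    -2.12604518  82.45690813   4.08425119
 179.95276284]
dq [ 0.16098778  0.06871529 -0.08461113  0.14118556 -0.20790915 -0.03627205]
effort [ 2.78183296e-01 -4.34356964e+01  3.66189229e+01  9.70283872e-02
  3.80621022e-01 -2.15208843e-04]
eef_pos [0.4975023  0.10914214 0.2565655 ]
tool_rot [-175.91540367    0.41800678   10.14063524]
wrist_force [ 0.03015742  0.43211209 -2.96602053]
wrist_torque [-0.10908423 -0.03572462 -0.00347816]
width 0.03427287777269587
t: 8.72
eef_pos: [0.4975, 0.1092, 0.2566]
tool_rot: [-175.9, 0.4, 10.1]
wrist_force: [0.3, 0.4, -3.1]
width: 0.034
t: 8.85
eef_pos: [0.4975, 0.109, 0.2565]
tool_rot: [-175.9, 0.4, 10.1]
wrist_force: [-1.2, 0.2, -3.7]
width: 0.0341
t: 8.98
eef_pos: [0.4967, 0.1136, 0.2572]
tool_rot: [-175.7, 0.4, 10.5]
wrist_force: [-0.8, 0.3, -3.9]
width: 0.0342
t: 9.1
eef_pos: [0.4967, 0.1137, 0.2573]
tool_rot: [-175.7, 0.4, 10.5]
wrist_force: [-0.2, -0.9, -3.9]
width: 0.0347
t 9.1
qpos [ 10.49524053   5.86109524  -2.021299    82.54442669   4.30928819
 179.95401631]
dq [-0.40606571  0.04982208 -0.05974263  0.08901762 -0.23694799  0.11272359]
effort [ 1.14397905e-01 -4.34470332e+01  3.65766084e+01  9.65890149e-02
  3.55520686e-01 -1.07629612e-04]
eef_pos [0.49666411 0.11374975 0.25728229]
tool_rot [-175.6903716     0.42336555   10.54109548]
wrist_force [-0.23609233 -0.85743627 -3.90804164]
wrist_torque [-0.10294367 -0.02841286  0.00011985]
width 0.03469620434548097
```

J6 sits at its +180° limit (yaw = J1 + 180 − J6), which is why the tool tilted and stalled. The same tool yaw is available at J6 ≈ −160°, so I'll turn the wrist round the long way with the bob held clear above the bench.

```bash
python3 -m handwheel '[[0,0,0,0,0,-0.11,-1],[0,0,0,0,0,-0.11,-1],[0,0,0,0,0,-0.11,-1],[0,0,0,0,0,-0.11,-1],[0,0,0,0,0,-0.11,-1],[0,0,0,0,0,-0.11,-1],[0,0,0,0,0,-0.11,-1],[0,0,0,0,0,-0.11,-1],[0,0,0,0,0,-0.11,-1],[0,0,0,0,0,-0.11,-1],[0,0,0,0,0,-0.11,-1],[0,0,0,0,0,-0.11,-1],[0,0,0,0,0,-0.11,-1],[0,0,0,0,0,-0.11,-1],[0,0,0,0,0,-0.11,-1],[0,0,0,0,0,-0.11,-1],[0,0,0,0,0,-0.11,-1],[0,0,0,0,0,-0.11,-1]]'; python3 -c "
from station import ctrl
print(ctrl.read_state()['qpos'])"
```

```text
t: 11.35
eef_pos: [0.4968, 0.1125, 0.2573]
tool_rot: [175.7, -0.1, -165.4]
wrist_force: [-0.8, -0.0, -2.8]
width: 0.0342
[10.38732609  5.84890445 -2.0290324  82.55151647  4.24524471 -4.22743176]
```

```bash
python3 -m handwheel '[[0,0,0,0.047,0,0,-1],[0,0,0,0,0,-0.11,-1],[0,0,0,0,0,-0.11,-1],[0,0,0,0,0,-0.11,-1],[0,0,0,0,0,-0.11,-1],[0,0,0,0,0,-0.11,-1],[0,0,0,0,0,-0.11,-1],[0,0,0,0,0,-0.11,-1],[0,0,0,0,0,-0.11,-1],[0,0,0,0,0,-0.11,-1],[0,0,0,0,0,-0.11,-1],[0,0,0,0,0,-0.11,-1],[0,0,0,0,0,-0.11,-1],[0,0,0,0,0,-0.11,-1],[0,0,0,0,0,-0.11,-1],[0,0,0,0,0,-0.1,-1],[0,0,0,0,0,0,-1]]'; python3 -c "
from station import ctrl
print(ctrl.read_state()['qpos'])"
```

```text
t: 13.48
eef_pos: [0.4967, 0.112, 0.2573]
tool_rot: [179.9, 0.1, -12.9]
wrist_force: [0.5, -0.6, -2.9]
width: 0.0344
[ 1.27105103e+01  5.62395284e+00 -2.17905718e+00  8.23181187e+01
 -9.39583999e-03 -1.54341617e+02]
```

```bash
python3 -m handwheel '[[0,0,0,0,0,-0.09,-1],[0,0,0,0,0,-0.08,-1],[0.015,-0.12,0,0,0,0,-1],[0.015,-0.12,0,0,0,0,-1],[0.01,-0.12,0,0,0,0,-1],[0,-0.08,0,0,0,0,-1],[0,0,0,0,0,0,-1],[0,0,0,0,0,0,-1]]'; python3 - <<'E'
from h import *
a=ctrl.read_camera("scene")["pixels"][70:240,330:490,::-1]
cv2.imwrite("pics/p4.png",cv2.resize(a,None,fx=3.5,fy=3.5,interpolation=cv2.INTER_CUBIC))
E
```

```text
t: 14.48
eef_pos: [0.5015, 0.2018, 0.2572]
tool_rot: [179.9, 0.1, 1.5]
wrist_force: [-1.1, 0.0, -2.5]
width: 0.0342
```

View pics/p4.png

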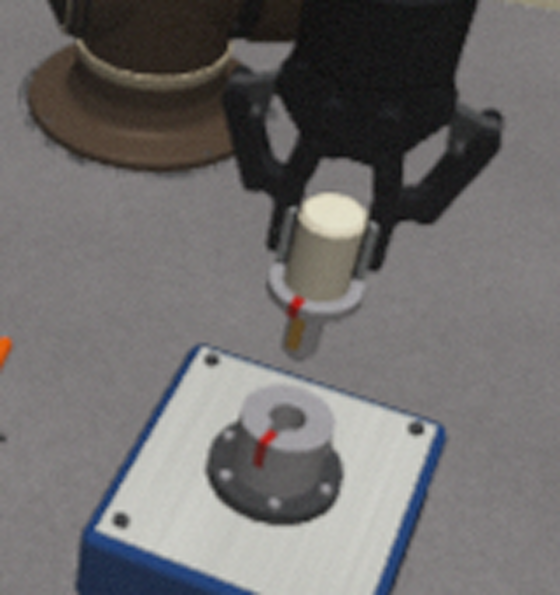

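```bash
python3 - <<'E'
from meas import *
c=ctrl.read_camera("scene"); im=c["pixels"].astype(int); s=ctrl.read_state(); e=s["eef_pos"]; zo=e[2]+.001
mn=im.min(2)
m,ce,st=blob(mn>150,(330+333/3.5,70+215/3.5)); print(st,ce)
print("head top",ray(c,*ce,zo+.024)[:2],circ(c,m,zo+.024)[:2],"tcp",e)
for k in (.024,-.024,-.078): print(k,(proj(c,[e[0],e[1],zo+k])-[330,70])*3.5)
a=im[140:180,400:430].astype(np.uint8)
cv2.imwrite("pics/p5.png",cv2.resize(a[:,:,::-1],None,fx=16,fy=14,interpolation=cv2.INTER_CUBIC))
E
```

```text
[416 125  18  13 181] [424.98895028 131.02762431]
head top [0.50332307 0.20170249] (array([0.5029592 , 0.20188883]), np.float64(0.017397458230863416)) tcp [0.50160079 0.20155725 0.25729216]
0.024 [332.72210122 211.62699727]
-0.024 [314.56262025 282.59929013]
-0.078 [296.12266489 354.66775475]
```

View pics/p5.png

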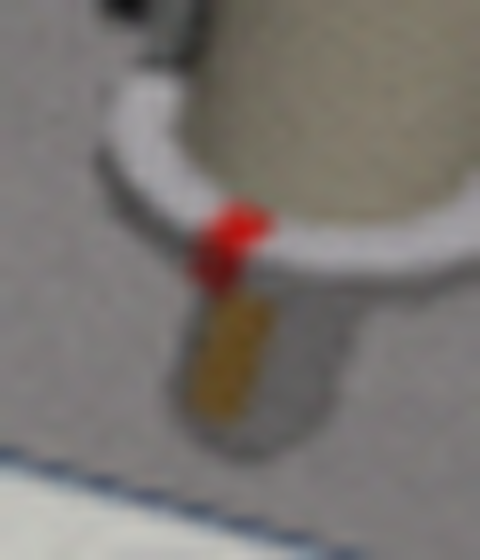

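```bash
python3 - <<'E'
from meas import *
c=ctrl.read_camera("scene"); im=c["pixels"].astype(int); zo=ctrl.read_state()["eef_pos"][2]+.001
red=(im[:,:,0]>im[:,:,1]+50)&(im[:,:,1]<110)
m,ce,st=blob(red,(414.5,155.5)); v,u=np.nonzero(m); print([(a,b,im[b,a].tolist()) for a,b in zip(u,v)])
f=np.array([.5031,.2018])
for p in ((415.2,155.2),(414.5,155.5),(414.8,155.8)):
    X=ray(c,*p,zo-.024)[:2]-f; print(X,np.hypot(*X),np.degrees(np.arctan2(X[1],X[0])))
h=np.array([.503,.2047])
m,ce,st=blob(red,(406,194)); v,u=np.nonzero(m); print([(a,b,im[b,a].tolist()) for a,b in zip(u,v)])
for p in ((406.6,194),(408,192.8),(405,195.3)):
    X=ray(c,*p,.132)[:2]-h; print(X,np.hypot(*X),np.degrees(np.arctan2(X[1],X[0])))
print(proj(c,[*f,zo-.024]),proj(c,[*(f+.022*np.array([np.cos(-.4),np.sin(-.4)])),zo-.024]))
E
```

```text
[(np.int64(413), np.int64(155), [173, 105, 103]), (np.int64(414), np.int64(155), [174, 55, 51]), (np.int64(415), np.int64(155), [168, 49, 43]), (np.int64(416), np.int64(155), [153, 80, 74]), (np.int64(413), np.int64(156), [158, 53, 54]), (np.int64(414), np.int64(156), [178, 29, 31]), (np.int64(415), np.int64(156), [169, 27, 23]), (np.int64(416), np.int64(156), [158, 82, 81]), (np.int64(413), np.int64(157), [125, 32, 28]), (np.int64(414), np.int64(157), [156, 27, 24]), (np.int64(415), np.int64(157), [160, 67, 66]), (np.int64(413), np.int64(158), [98, 30, 28]), (np.int64(414), np.int64(158), [117, 31, 27]), (np.int64(413), np.int64(159), [90, 26, 23]), (np.int64(414), np.int64(159), [90, 30, 27])]
[ 0.01452667 -0.00630655] 0.015836558047708227 -23.46739705516886
[ 0.01584221 -0.00739249] 0.01748211799972225 -25.015304736123493
[ 0.01650535 -0.00670536] 0.017815403538732386 -22.109637935836425
[(np.int64(406), np.int64(193), [170, 83, 82]), (np.int64(407), np.int64(193), [164, 50, 50]), (np.int64(408), np.int64(193), [146, 73, 69]), (np.int64(405), np.int64(194), [173, 86, 83]), (np.int
[... 571 characters left out ...]
 np.int64(198), [93, 31, 30]), (np.int64(405), np.int64(198), [92, 37, 38]), (np.int64(403), np.int64(199), [93, 42, 40]), (np.int64(404), np.int64(199), [90, 32, 29]), (np.int64(403), np.int64(200), [92, 35, 33]), (np.int64(404), np.int64(200), [91, 28, 30]), (np.int64(403), np.int64(201), [95, 35, 34]), (np.int64(404), np.int64(201), [98, 39, 39]), (np.int64(403), np.int64(202), [92, 39, 37]), (np.int64(404), np.int64(202), [91, 38, 36])]
[ 0.01851938 -0.00717328] 0.019860096510794033 -21.173328785655713
[ 0.014097   -0.00510149] 0.014991687862279066 -19.89441246105182
[ 0.0233403  -0.00956603] 0.025224565189888467 -22.286288003525172
[419.86705874 151.25081674] [413.45068896 156.81121206]
```

```bash
python3 - <<'E'
from meas import *
c=ctrl.read_camera("scene"); im=c["pixels"].copy(); e=ctrl.read_state()["eef_pos"]; zo=e[2]+.001
a=im[118:178,395:445]; S=10
g=cv2.resize(a,None,fx=S,fy=S,interpolation=cv2.INTER_CUBIC)
def draw(x,y,z,r,col):
    for t in np.linspace(0,2*np.pi,40):
        p=(proj(c,[x+r*np.cos(t),y+r*np.sin(t),z])-[395,118]+.5)*S
        cv2.circle(g,tuple(int(q) for q in p),1,col,-1)
x,y=.5031,.2018
draw(x,y,zo+.024,.018,(255,0,255)); draw(x,y,zo-.024,.026,(0,255,0));draw(x,y,zo-.032,.026,(0,255,0)); draw(x,y,zo-.078,.007,(0,255,255))
cv2.imwrite("pics/p6.png",g[:,:,::-1])
E
```

```text
(no output)
```

View pics/p6.png

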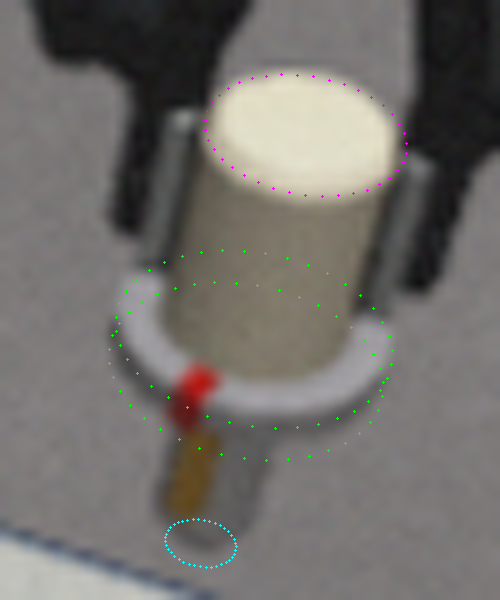

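```bash
python3 -m handwheel '[[0.015,-0.017,0,0,0,0,-1],[0,0,0,0,0,0,-1],[0,0,0.1,0,0,0,-1],[0,0,0.1,0,0,0,-1],[0,0,0,0,0,0,-1]]'; python3 - <<'E'
from meas import *
c=ctrl.read_camera("scene"); im=c["pixels"].copy(); s=ctrl.read_state();e=s["eef_pos"]; zo=e[2]+.001
print(e,s["tool_rot"],s["qpos"])
mn=im.min(2)
m,ce,st=blob(mn>150,proj(c,[*e[:2],zo+.024])); print(st,ray(c,*ce,zo+.024)); x,y=ray(c,*ce,zo+.024)[:2]
a=im[130:210,385:445]; S=10
g=cv2.resize(a,None,fx=S,fy=7,interpolation=cv2.INTER_CUBIC)
g=cv2.resize(a,None,fx=7,fy=7,interpolation=cv2.INTER_CUBIC)
cv2.imwrite("pics/p7a.png",g[:,:,::-1]);S=7
def draw(x,y,z,r,col):
    for t in np.linspace(0,2*np.pi,40):
        p=(proj(c,[x+r*np.cos(t),y+r*np.sin(t),z])-[385,130]+.5)*S
        cv2.circle(g,tuple(int(q) for q in p),1,col,-1)
draw(x,y,zo+.024,.018,(255,0,255)); draw(x,y,zo-.024,.026,(0,255,0)); draw(x,y,zo-.078,.007,(0,255,255)); draw(.503,.2047,.132,.028,(255,255,0))
draw(.503,.2047,.132,.011,(255,255,0))
cv2.imwrite("pics/p7.png",np.hstack([cv2.imread("pics/p7a.png"),g[:,:,::-1]])[:,:800])
E
```

```text
t: 15.3
eef_pos: [0.5052, 0.2044, 0.217]
tool_rot: [180.0, 0.0, 1.4]
wrist_force: [-0.1, -0.4, -3.8]
width: 0.0342
[0.5056973  0.20463621 0.21809094] [ 1.79995421e+02 -4.61803645e-02  1.39784697e+00] [ 2.20420076e+01  9.44621542e+00 -2.68085041e+00  7.78313336e+01
 -2.05667600e-02 -1.59355845e+02]
[414 144  17  13 176] [0.50816898 0.2046204  0.24309094]
```

View pics/p7.png

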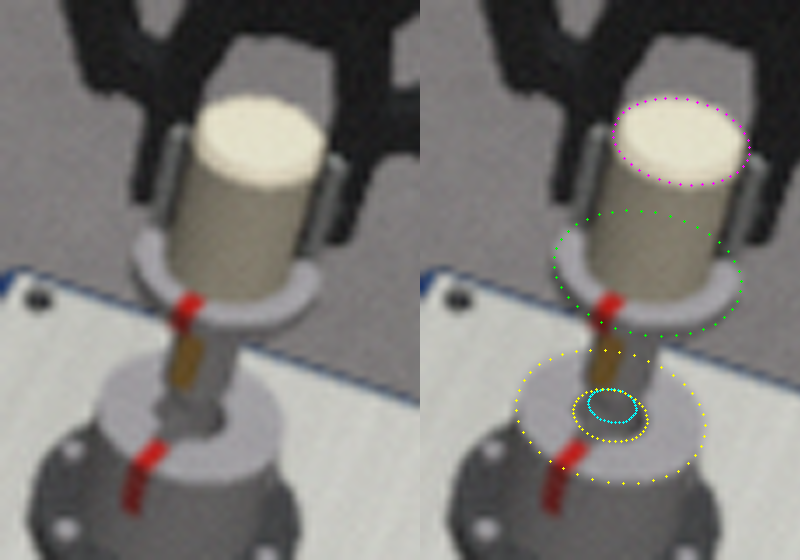

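```bash
python3 -m handwheel '[[0,0,0.02,0,0,0,-1],[0,0,0.02,0,0,0,-1],[0,0,0.02,0,0,0,-1]]'; python3 -m handwheel '[[0,0,0.02,0,0,0,-1],[0,0,0.01,0,0,0,-1]]'
```

```text
t: 15.72
eef_pos: [0.5068, 0.205, 0.2079]
tool_rot: [-179.9, -0.2, 1.4]
wrist_force: [0.4, -0.0, -3.0]
width: 0.0336
t: 15.98
eef_pos: [0.5066, 0.205, 0.2015]
tool_rot: [-179.9, -0.2, 1.4]
wrist_force: [-0.5, 0.4, -3.2]
width: 0.0342
```

```bash
python3 -m handwheel '[[-0.005,0,0.02,0,0,0,-1],[0,0,0.01,0,0,0,-1]]'; python3 - <<'E'
from meas import *
c=ctrl.read_camera("scene"); im=c["pixels"].copy()
a=im[130:210,375:455]
cv2.imwrite("pics/p8.png",cv2.resize(a,None,fx=7,fy=7,interpolation=cv2.INTER_CUBIC)[:,:,::-1])
E
```

```text
t: 16.23
eef_pos: [0.5056, 0.205, 0.195]
tool_rot: [-179.9, -0.2, 1.4]
wrist_force: [0.2, 0.4, -3.3]
width: 0.0338
```

View pics/p8.png

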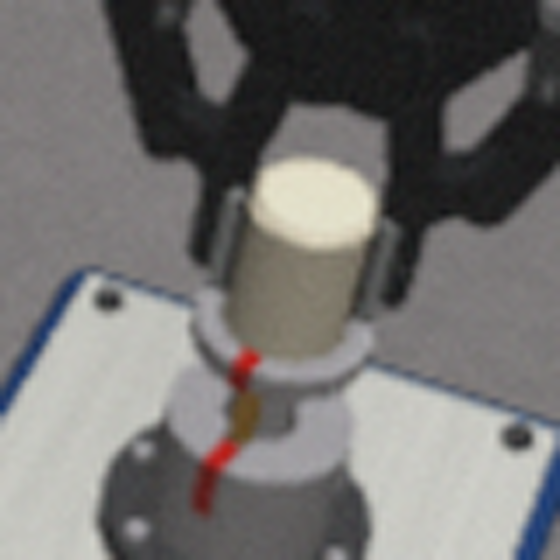

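The shaft is in the bore: flange mark near (410,182), brass key just above the keyway's red line near (408,194). Carrying on down gently.

```bash
python3 -m handwheel '[[0,0,0.015,0,0,0,-1],[0,0,0.015,0,0,0,-1]]'; python3 -m handwheel '[[0,0,0.015,0,0,0,-1],[0,0,0.015,0,0,0,-1]]'
```

```text
t: 16.52
eef_pos: [0.5058, 0.205, 0.1887]
tool_rot: [-179.9, -0.2, 1.4]
wrist_force: [0.9, 0.3, -3.9]
width: 0.034
t: 16.77
eef_pos: [0.5058, 0.2051, 0.1822]
tool_rot: [-179.9, -0.2, 1.4]
wrist_force: [0.6, -0.7, -2.8]
width: 0.0345
```

```bash
python3 -m handwheel '[[0,0,0.015,0,0,0,-1],[0,0,0.015,0,0,0,-1]]'; python3 -m handwheel '[[0,0,0.015,0,0,0,-1],[0,0,0.015,0,0,0,-1]]';  python3 -m handwheel '[[0,0,0.015,0,0,0,-1]]'
```

```text
t: 17.02
eef_pos: [0.5059, 0.2051, 0.1758]
tool_rot: [-179.9, -0.2, 1.4]
wrist_force: [0.1, 1.0, -2.5]
width: 0.0342
t: 17.27
eef_pos: [0.5061, 0.2051, 0.1702]
tool_rot: [-179.9, -0.3, 1.4]
wrist_force: [-1.9, -1.3, 4.1]
width: 0.0343
t: 17.4
eef_pos: [0.5062, 0.2051, 0.1679]
tool_rot: [-179.9, -0.4, 1.4]
wrist_force: [-1.6, -1.2, 6.0]
width: 0.0341
```

```bash
python3 -m handwheel '[[0,0,0.018,0,0,0,-1],[0,0,0.018,0,0,0,-1]]';  python3 -m handwheel '[[0,0,0.02,0,0,0,-1]]';  python3 -m handwheel '[[0,0,0.02,0,0,0,-1]]'
```

```text
t: 17.65
eef_pos: [0.5063, 0.2051, 0.1629]
tool_rot: [-179.9, -0.5, 1.4]
wrist_force: [-8.6, -4.1, 25.0]
width: 0.0344
t: 17.77
eef_pos: [0.5063, 0.2051, 0.1629]
tool_rot: [-179.8, -0.7, 1.4]
wrist_force: [-12.9, -4.8, 36.9]
width: 0.0343
t: 17.9
eef_pos: [0.5063, 0.2051, 0.1629]
tool_rot: [-179.7, -0.9, 1.4]
wrist_force: [-10.7, -3.6, 26.4]
width: 0.0343
```

```bash
python3 -m handwheel '[[-0.005,0,0.015,0,-0.008,0,-1]]';  python3 - <<'E'
from meas import *
for i in range(4):
    c=ctrl.read_camera("scene"); s=ctrl.read_state(); print(s["t"],s["eef_pos"].round(4),s["tool_rot"].round(2),s["wrist_force"].round(1),s["width"])
im=c["pixels"].copy()
a=im[140:220,375:455]
cv2.imwrite("pics/p9.png",cv2.resize(a,None,fx=7,fy=7,interpolation=cv2.INTER_CUBIC)[:,:,::-1])
E
```

```text
t: 18.02
eef_pos: [0.5062, 0.205, 0.163]
tool_rot: [-179.7, -0.4, 1.4]
wrist_force: [-0.8, -2.3, 11.3]
width: 0.0343
18.075 [0.5062 0.2051 0.163 ] [-179.7    -0.4     1.39] [-6.2 -1.7 19.4] 0.03391228957297561
18.125 [0.5062 0.2051 0.1629] [-179.7    -0.4     1.38] [-4.6 -2.3 19.1] 0.034053565021419395
18.175 [0.5062 0.205  0.163 ] [-179.7    -0.41    1.38] [-5.2 -2.9 18.2] 0.03434008874824274
18.225 [0.5062 0.205  0.163 ] [-179.7    -0.41    1.39] [-5.  -2.7 17.6] 0.03458273992301265
```

View pics/p9.png

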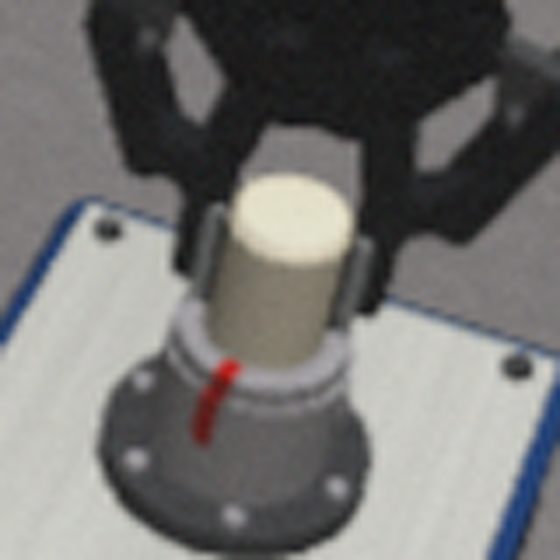

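```bash
python3 -m handwheel '[[-0.003,-0.001,0.022,0,-0.004,0,-1]]';  python3 - <<'E'
from meas import *
for i in range(12):
    c=ctrl.read_camera("scene"); s=ctrl.read_state()
    if i%2: print(s["t"],s["eef_pos"].round(4),s["tool_rot"].round(2),s["wrist_force"].round(1),s["width"].round(4))
E
```

```text
t: 18.35
eef_pos: [0.5063, 0.2051, 0.1629]
tool_rot: [-179.7, -0.3, 1.4]
wrist_force: [-11.7, -4.7, 33.9]
width: 0.0343Traceback (most recent call last):
  File "<stdin>", line 4, in <module>
AttributeError: 'float' object has no attribute 'round'
```

```bash
python3 - <<'E'
from meas import *
for i in range(12):
    c=ctrl.read_camera("scene"); s=ctrl.read_state()
    if i%2: print(s["t"],s["eef_pos"].round(4),s["tool_rot"].round(2),s["wrist_force"].round(1),s["width"])
im=c["pixels"]; mn=im.min(2)
m,ce,st=blob(mn>150,(416,172)); print("head scene",ray(c,*ce,.188)[:2],"hub scene .503 .2047")
t=ctrl.read_camera("top"); cv2.imwrite("pics/topend.png",t["pixels"][:,:,::-1]); cv2.imwrite("pics/sceneend.png",im[:,:,::-1])
E
```

```text
18.55 [0.5063 0.2051 0.1629] [-179.66   -0.35    1.38] [-8.3 -4.4 26.8] 0.03433609157394817
18.65 [0.5063 0.2051 0.1629] [-179.66   -0.35    1.38] [-9.2 -5.  26.6] 0.03375732063362225
18.75 [0.5063 0.2051 0.1629] [-179.66   -0.35    1.38] [-7.8 -4.  25.8] 0.03403814473401877
18.85 [0.5063 0.2051 0.1629] [-179.66   -0.35    1.38] [-7.9 -4.4 25.9] 0.034148367559771284
18.95 [0.5063 0.2051 0.1629] [-179.66   -0.35    1.38] [-9.2 -4.3 26.2] 0.03463697472267579
19.05 [0.5063 0.2051 0.1629] [-179.66   -0.35    1.38] [-8.4 -4.  27.4] 0.033992306874938025
head scene [0.507343   0.20486674] hub scene .503 .2047
```

View pics/sceneend.png

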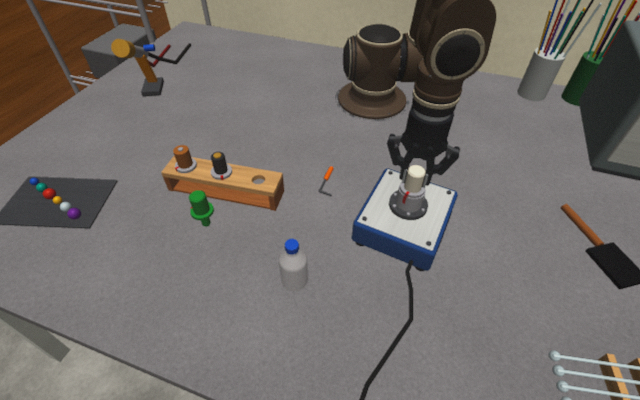

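```bash
python3 - <<'E'
from meas import *
c=ctrl.read_camera("scene"); im=c["pixels"].copy()
S=13;u0,v0=392,156
a=im[v0:v0+46,u0:u0+44]; g=cv2.resize(a,None,fx=S,fy=S,interpolation=cv2.INTER_CUBIC); g0=g.copy()
def draw(x,y,z,r,col):
    for t in np.linspace(0,2*np.pi,60):
        p=(proj(c,[x+r*np.cos(t),y+r*np.sin(t),z])-[u0,v0]+.5)*S
        cv2.circle(g,tuple(int(q) for q in p),1,col,-1)
x,y=.5035,.2045
draw(x,y,.188,.018,(255,0,255)); draw(x,y,.140,.026,(0,255,0)); draw(x,y,.132,.026,(0,255,255)); draw(x,y,.132,.028,(255,255,0))
cv2.imwrite("pics/e1.png",cv2.resize(np.hstack([g0,g]),(800,420),interpolation=cv2.INTER_AREA)[:,:,::-1])
t=cv2.imread("pics/topend.png"); cv2.imwrite("pics/e2.png",cv2.resize(t[150:290,140:300],None,fx=4,fy=4))
E
```

```text
(no output)
```

View pics/e1.png

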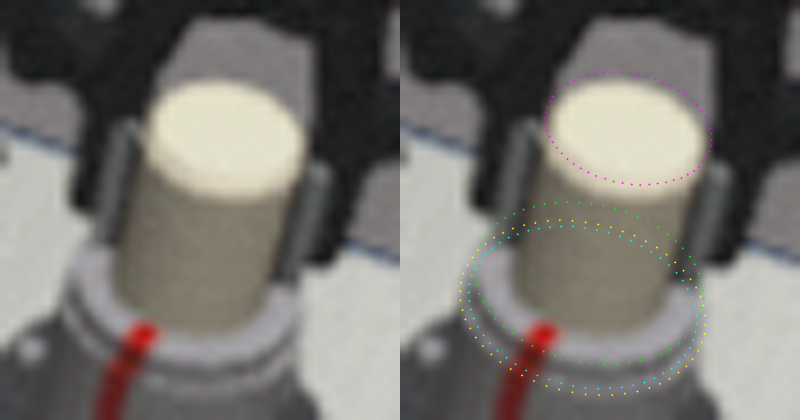

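View pics/e2.png

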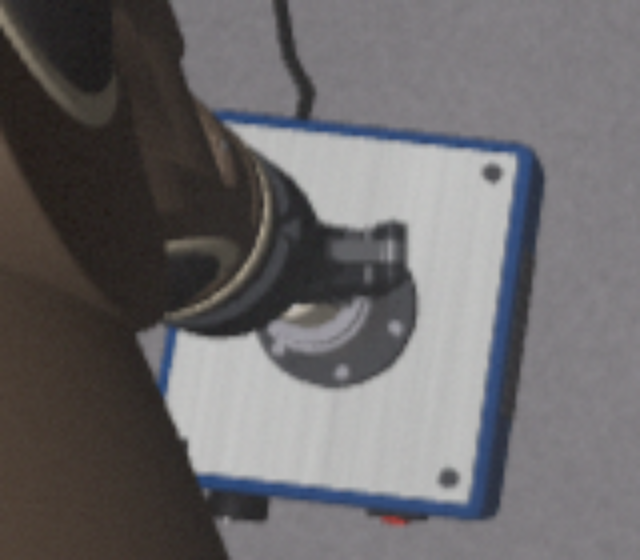

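```bash
python3 - <<'E'
import cv2
t=cv2.imread("pics/topend.png"); cv2.imwrite("pics/e3.png",cv2.resize(t[212:252,195:250],None,fx=14,fy=14,interpolation=cv2.INTER_CUBIC))
from h import *
c=ctrl.read_camera("top")
S=14;g=cv2.resize(c["pixels"][212:252,195:250],None,fx=14,fy=14,interpolation=cv2.INTER_CUBIC)
def draw(x,y,z,r,col):
    for t in np.linspace(0,2*np.pi,90):
        p=(proj(c,[x+r*np.cos(t),y+r*np.sin(t),z])-[195,212]+.5)*S
        cv2.circle(g,tuple(int(q) for q in p),2,col,-1)
x,y=.5057,.2055
draw(x,y,.188,.018,(255,0,255)); draw(x,y,.140,.026,(0,255,0));draw(x,y,.140,.018,(255,0,0)); draw(x,y,.132,.028,(255,255,0))
cv2.imwrite("pics/e4.png",g[:,:,::-1])
E
```

```text
(no output)
```

View pics/e3.png

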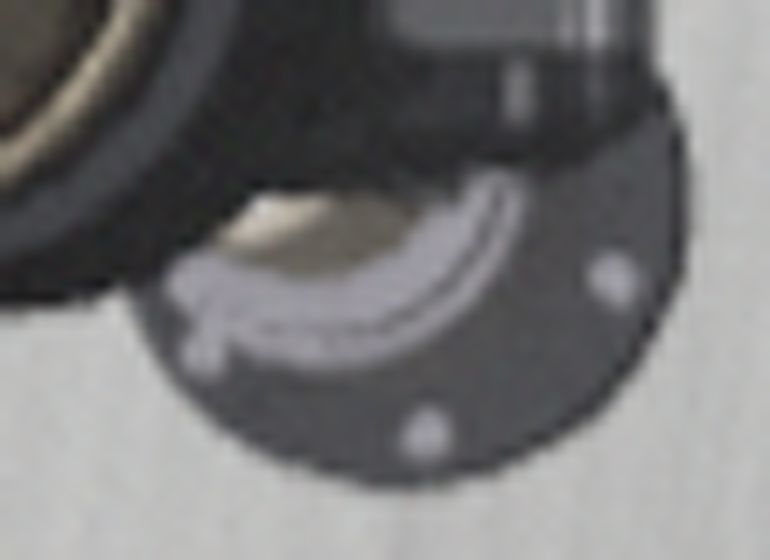

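View pics/e4.png

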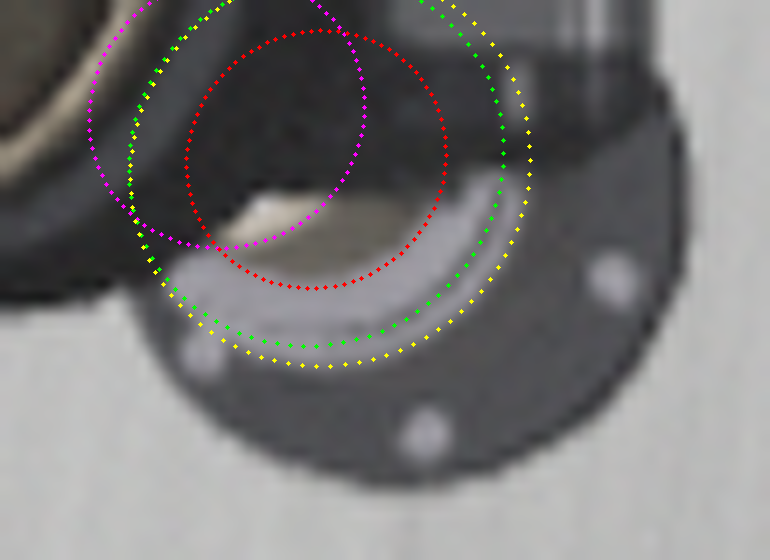

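```bash
python3 -m handwheel '[[-0.012,0.004,0.018,-0.003,-0.004,0,-1]]';python3 -m handwheel '[[-0.008,0.003,0.02,-0.003,0,0,-1]]';  python3 - <<'E'
from meas import *
for i in range(5):
    c=ctrl.read_camera("scene"); s=ctrl.read_state()
    if i%2==0: print(s["t"],s["eef_pos"].round(4),s["tool_rot"].round(2),s["wrist_force"].round(1),s["wrist_torque"].round(2))
im=c["pixels"]; mn=im.min(2)
m,ce,st=blob(mn>150,(416,172)); print("head scene",ce,ray(c,*ce,.188)[:2])
E
```

```text
t: 19.32
eef_pos: [0.5059, 0.205, 0.163]
tool_rot: [-179.8, -0.4, 1.4]
wrist_force: [1.5, 1.8, 12.9]
width: 0.0341
t: 19.45
eef_pos: [0.506, 0.205, 0.1629]
tool_rot: [-179.9, -0.8, 1.4]
wrist_force: [-4.8, -0.8, 23.0]
width: 0.0341
19.5 [0.506  0.2051 0.1629] [-179.92   -0.8     1.39] [-2.8 -1.9 20.8] [-0.38  0.92  0.02]
19.6 [0.506  0.2051 0.1629] [-179.91   -0.78    1.39] [-3.  -2.  21.4] [-0.4   0.96 -0.05]
19.7 [0.506  0.2051 0.1629] [-179.91   -0.77    1.39] [-3.  -1.1 20.5] [-0.35  0.97  0.02]
head scene [416.5060241 170.6686747] [0.50704192 0.20488998]
```

```bash
python3 - <<'E'
from meas import *
c=ctrl.read_camera("scene"); im=c["pixels"].astype(int)
print(im[189:197,404:412].tolist() and [[tuple(im[v,u]) for u in range(405,411)] for v in range(190,196)].__str__().replace("np.int64",""))
f=ray(c,416.5,170.67,.188)[:2]
for p in ((407.5,192.0),(407.6,191.6)):
    X=ray(c,*p,.140)[:2]-f; print(X,np.hypot(*X))
s=cv2.imread("pics/scene0.png")[:,:,::-1].astype(int)
print([[tuple(s[v,u]) for u in range(248,255)] for v in range(178,186)].__str__().replace("np.int64",""))
for p in ((251,181.2),(251,181.6)):
    X=ray(c,*p,.072)[:2]-ray(c,255.3,162.5,.12)[:2]; print(X,np.hypot(*X))
E
```

```text
[[((154), (152), (155)), ((142), (139), (137)), ((130), (111), (104)), ((123), (109), (94)), ((124), (118), (104)), ((125), (120), (106))], [((162), (160), (164)), ((167), (129), (127)), ((165), (76), (70)), ((158), (74), (64)), ((144), (98), (84)), ((129), (116), (102))], [((145), (125), (125)), ((174), (82), (83)), ((186), (39), (36)), ((182), (38), (33)), ((157), (88), (86)), ((143), (131), (127))], [((110), (69), (68)), ((140), (45), (42)), ((165), (32), (27)), ((172), (77), (77)), ((161), (130), (131)), ((156), (151), (154))], [((93), (49), (48)), ((100), (31), (28)), ((119), (35), (36)), ((132), (91), (92)), ((149), (140), (142)), ((158), (156), (159))], [((106), (39), (36)), ((95), (33), (30)), ((95), (50), (50)), ((100), (89), (89)), ((115), (112), (113)), ((125), (124), (127))]]
[ 0.01616824 -0.00653276] 0.017438144014752792
[ 0.01496462 -0.00655902] 0.016338934158278258
[[((155), (153), (155)), ((151), (148), (150)), ((133), (129), (127)), ((115), (109), (99)), ((117), (112), (97)), ((119), (112), (98)), ((122), (114), (101))], [((142), (141), (144)), ((150), (148), (151)),
[... 438 characters left out ...]
 (111), (85)), ((122), (69), (64)), ((161), (37), (33)), ((169), (51), (47)), ((160), (109), (108)), ((150), (139), (139)), ((148), (143), (146))], [((170), (130), (86)), ((122), (75), (50)), ((120), (29), (28)), ((134), (77), (77)), ((135), (118), (122)), ((145), (144), (146)), ((154), (150), (154))], [((188), (143), (87)), ((151), (97), (60)), ((99), (40), (30)), ((94), (73), (71)), ((103), (100), (101)), ((113), (109), (112)), ((118), (116), (117))], [((193), (147), (88)), ((182), (132), (81)), ((156), (101), (61)), ((126), (88), (64)), ((106), (91), (78)), ((100), (92), (89)), ((92), (87), (89))]]
[ 0.01689315 -0.00928732] 0.0192777862687437
[ 0.01809931 -0.00867319] 0.020070104126798924
```

```bash
cat > ck.py <<'E'
from meas import *
for i in range(3):
    c=ctrl.read_camera("scene"); s=ctrl.read_state()
print(s["t"],s["eef_pos"].round(4),s["tool_rot"].round(2),s["wrist_force"].round(1),s["wrist_torque"].round(2))
im=c["pixels"]; mn=im.min(2)
m,ce,st=blob(mn>150,(416,172)); print("head scene",ce,ray(c,*ce,.188)[:2])
E
python3 -m handwheel '[[0,0,0.018,0,0.015,0,-1]]';python3 ck.py; python3 -m handwheel '[[0,0,0.018,0,0.015,0,-1]]';  python3 ck.py
```

```text
t: 19.88
eef_pos: [0.5065, 0.2053, 0.1628]
tool_rot: [-179.8, -2.3, 1.4]
wrist_force: [-3.8, -1.2, 13.2]
width: 0.0347
20.025 [0.5068 0.2053 0.1628] [-179.82   -2.41    1.38] [-5.8 -3.7 18.5] [-0.63  1.25  0.01]
head scene [416.48809524 170.86309524] [0.50761824 0.2049568 ]
t: 20.15
eef_pos: [0.5072, 0.2054, 0.1626]
tool_rot: [-179.8, -4.0, 1.4]
wrist_force: [-0.8, -1.7, 11.2]
width: 0.0341
20.3 [0.5075 0.2055 0.1626] [-179.74   -4.03    1.38] [-7.4 -3.9 19.6] [-0.75  1.29  0.03]
head scene [416.50595238 170.79166667] [0.50739884 0.20495331]
```

```bash
python3 -m handwheel '[[-0.003,0.001,0.018,0,-0.02,0,-1],[-0.003,0.002,0.018,0,-0.02,0,-1]]';python3 ck.py; python3 -m handwheel '[[-0.002,0.001,0.021,0,-0.007,0,-1]]';  python3 ck.py; python3 ck.py
```

```text
t: 20.55
eef_pos: [0.5089, 0.2054, 0.1632]
tool_rot: [-179.6, -1.1, 1.4]
wrist_force: [-5.8, -2.9, 21.5]
width: 0.034
20.7 [0.5091 0.2054 0.1633] [-179.56   -1.08    1.39] [-6.7 -2.3 23.3] [-0.63  1.   -0.04]
head scene [416.4375 171.25  ] [0.50877361 0.20506173]
t: 20.82
eef_pos: [0.5093, 0.2054, 0.1633]
tool_rot: [-179.5, -0.7, 1.4]
wrist_force: [-10.2, -4.8, 27.1]
width: 0.0341
20.975 [0.5093 0.2054 0.1634] [-179.47   -0.73    1.39] [-10.6  -3.8  25.8] [-0.85  1.54 -0.07]
head scene [416.46857143 171.34285714] [0.50902095 0.20516752]
21.125 [0.5093 0.2054 0.1634] [-179.47   -0.74    1.39] [-9.3 -4.  25.5] [-0.9   1.6  -0.01]
head scene [416.44632768 171.40677966] [0.50922103 0.20515891]
```

```bash
python3 -m handwheel '[[-0.025,0.003,0.015,0,0,0,-1]]';python3 ck.py; python3 -m handwheel '[[-0.02,0.002,0.018,0,0,0,-1]]';  python3 ck.py
```

```text
t: 21.25
eef_pos: [0.5074, 0.2052, 0.1634]
tool_rot: [-179.4, -1.2, 1.4]
wrist_force: [7.2, 0.5, 6.6]
width: 0.034
21.4 [0.5076 0.2052 0.1633] [-179.39   -1.26    1.37] [ 4.1 -1.2 10. ] [-0.23 -1.22 -0.03]
head scene [416.44117647 170.81764706] [0.50751863 0.20484568]
t: 21.52
eef_pos: [0.5074, 0.2052, 0.1631]
tool_rot: [-179.3, -1.8, 1.3]
wrist_force: [3.4, -2.3, 16.1]
width: 0.034
21.675 [0.5072 0.2052 0.1631] [-179.32   -1.83    1.34] [ 4.4 -1.7 14.1] [-0.56 -1.12 -0.01]
head scene [416.4502924 170.7251462] [0.50724404 0.20481496]
```

```bash
python3 -m handwheel '[[-0.035,0.002,0.02,0.004,0,0,-1]]';python3 ck.py; python3 -m handwheel '[[-0.035,0.002,0.02,0.004,0,0,-1]]';  python3 ck.py
```

```text
t: 21.8
eef_pos: [0.5055, 0.2048, 0.1629]
tool_rot: [-179.0, -2.6, 1.3]
wrist_force: [11.1, -4.1, 13.9]
width: 0.0343
21.95 [0.5056 0.2048 0.1629] [-178.94   -2.61    1.27] [ 9.9 -2.3 11.3] [-0.89 -2.4  -0.04]
head scene [416.43529412 170.        ] [0.5051463  0.20441173]
t: 22.08
eef_pos: [0.5051, 0.2045, 0.1629]
tool_rot: [-178.6, -3.5, 1.2]
wrist_force: [13.3, -3.1, 12.7]
width: 0.0344
22.225 [0.505  0.2046 0.1629] [-178.55   -3.51    1.19] [11.9 -2.4 10.4] [-0.87 -2.89 -0.01]
head scene [416.29878049 169.6097561 ] [0.50410244 0.20395334]
```

```bash
python3 -m handwheel '[[-0.01,0,0.02,-0.01,-0.02,0,-1]]';python3 ck.py; python3 -m handwheel '[[-0.01,0,0.022,-0.006,-0.015,0,-1]]';  python3 ck.py
```

```text
t: 22.35
eef_pos: [0.5066, 0.2053, 0.1629]
tool_rot: [-179.3, -2.3, 1.2]
wrist_force: [-3.1, -0.1, 18.8]
width: 0.0342
22.5 [0.5068 0.2054 0.1629] [-179.33   -2.26    1.19] [ 1.5 -2.2 16.4] [-0.3  -0.78 -0.06]
head scene [416.60479042 170.68263473] [0.50701468 0.20508179]
t: 22.62
eef_pos: [0.5075, 0.206, 0.163]
tool_rot: [-179.8, -1.4, 1.2]
wrist_force: [-6.6, -4.0, 27.7]
width: 0.034
22.775 [0.5076 0.206  0.1631] [-179.77   -1.39    1.18] [-3.5 -2.7 22.7] [-0.65  0.2  -0.01]
head scene [416.88571429 170.92      ] [0.50751058 0.20572889]
```

```bash
python3 -m handwheel '[[-0.018,0.007,0.018,0.0,-0.002,0,-1]]';python3 ck.py; python3 -m handwheel '[[-0.008,0.001,0.022,0,-0.002,0,-1]]';  python3 ck.py
```

```text
t: 22.9
eef_pos: [0.5073, 0.2057, 0.1631]
tool_rot: [-179.6, -1.7, 1.2]
wrist_force: [3.2, 2.4, 9.0]
width: 0.0343
23.05 [0.5073 0.2056 0.1631] [-179.59   -1.74    1.17] [ 1.   0.9 14.1] [ 0.09 -0.76  0.01]
head scene [416.70414201 170.81065089] [0.50731798 0.20533343]
t: 23.18
eef_pos: [0.5074, 0.2057, 0.163]
tool_rot: [-179.5, -1.9, 1.2]
wrist_force: [-10.9, -5.7, 29.8]
width: 0.0344
23.325 [0.5074 0.2057 0.163 ] [-179.5    -1.96    1.16] [-5.3 -4.3 23.1] [-0.87  0.86 -0.  ]
head scene [416.55029586 170.89940828] [0.50768087 0.20509172]
```

```bash
python3 -m handwheel '[[-0.028,0.005,0.022,0,0,0,-1]]';python3 ck.py; python3 -m handwheel '[[-0.022,0.004,0.022,-0.002,-0.006,0,-1]]';  python3 ck.py
```

```text
t: 23.45
eef_pos: [0.5059, 0.2054, 0.1628]
tool_rot: [-179.4, -2.6, 1.1]
wrist_force: [6.7, -0.7, 14.2]
width: 0.0348
23.6 [0.5058 0.2054 0.1627] [-179.37   -2.6     1.12] [ 2.9 -1.5 17.5] [-0.33 -1.14 -0.1 ]
head scene [416.71084337 170.26506024] [0.50572851 0.20506465]
t: 23.72
eef_pos: [0.5057, 0.2055, 0.1627]
tool_rot: [-179.4, -2.7, 1.1]
wrist_force: [2.8, -1.6, 19.0]
width: 0.0343
23.875 [0.5058 0.2055 0.1627] [-179.41   -2.74    1.09] [ 3.3 -1.4 16.3] [-0.32 -1.17 -0.05]
head scene [416.68862275 170.2754491 ] [0.50577399 0.20502844]
```

```bash
python3 ck.py; python3 ck.py; python3 - <<'E'
from h import *
im=ctrl.read_camera("scene")["pixels"][:,:,::-1]
cv2.imwrite("pics/fin.png",np.hstack([cv2.resize(im[150:215,380:445],(400,400),interpolation=cv2.INTER_CUBIC),cv2.resize(im[130:300,150:320],(400,400))]))
E
```

```text
24.025 [0.5058 0.2054 0.1627] [-179.41   -2.73    1.09] [ 2.6 -1.3 17.6] [-0.37 -1.13 -0.05]
head scene [416.68862275 170.2754491 ] [0.50577399 0.20502844]
24.175 [0.5057 0.2054 0.1627] [-179.41   -2.73    1.09] [ 3.7 -1.3 17.7] [-0.35 -1.17 -0.01]
head scene [416.68862275 170.2754491 ] [0.50577399 0.20502844]
```

View pics/fin.png

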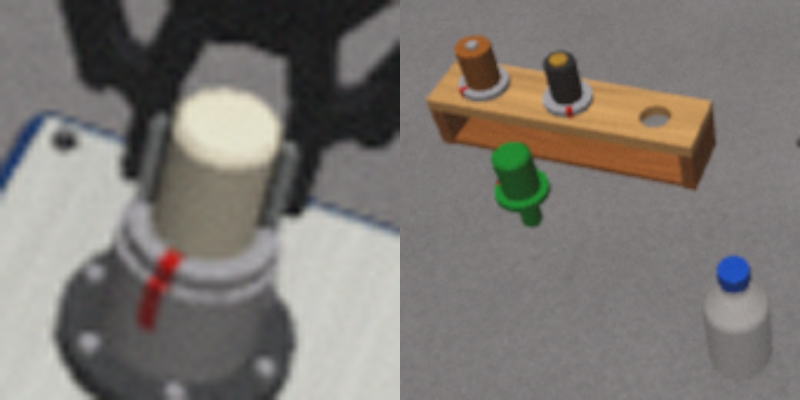

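The flange sits on the hub with its red mark in line with the hub's mark, near (408,192). The cork and diamond arbors and the bottle are where they were, and the push is steady. Handing in.

```bash
python3 -c "
from station import ctrl
print(ctrl.sign_off())
s=ctrl.read_state();print(s['t'],s['eef_pos'],s['wrist_force'])"
```

```text
the job is handed in; nothing more can be done
None
the job is handed in; nothing more can be done
```

The white felt bob is seated in the hub, still gripped (80 N setting) and held pressed down. I handed the job in at about 24 s, and no verdict was reported.

**What I did:** I gripped the bob by its felt head and lifted it out of the end hole nearest the machine. On the way to the hub the last joint reached its limit, so I turned the wrist the long way round. I then lowered the shaft; the key entered the keyway without needing a further turn. I pushed against the ejector until the flange stopped.

**Last checks that agreed:**
- **Seating:** the TCP stopped at z = 0.1627 m, against about 0.163 m expected at home.
- **Push:** the wrist read a steady 17.6 N upward, about 20 N of push once the bob's weight is counted. The highest reading I saw was about 37 N.
- **Position:** the TCP was within about 0.2 mm of the hub centre as measured by the top camera.
- **Key and surroundings:** the red marks on flange and hub line up. The cork and diamond arbors and the bottle look untouched. The hex key was last in view at about 19 s, unmoved.

**Checks that disagreed or remain uncertain:**
- The two cameras put the hub about 2.5 mm apart in x. In the scene camera the head still sits about 2.7 mm off the hub in +x.
- The bob rocked and slid a few millimetres when pushed sideways. It could therefore be leaning by up to about 2°, against a limit of 3.4°.
- The tool ended pitched about 2.7°, because the bob pivots between the pads.

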